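Take the dough scraper off its display peg and dock it

TASK

Take the dough scraper off the wire peg it hangs on: hold it by its blue grip and slide it along the peg, lifting it over the upturned tip by feel so that the thin wire is never strained. Then stand it upright, blade down and fully home, in the slot of the wooden dock, gently, and let go. Leave the spice jar and the food tin alone.

Things in the scene. Friction and masses are not known exactly. Their poses are not given: they have to be found in the camera images.
- scraper_grip (a point): Centre of the dough scraper's blue grip: 12 mm thick (x, along the peg), 100 mm wide (y), 16 mm tall (z up). Below it hangs a steel sheet 3 mm thick and 100 mm wide; its lower edge is 112 mm below this point. 120 g in all. At mid-width a hanging slot, 20 mm wide, reaches from 36 to 48 mm below this point; its top edge rests on the peg, and the wire runs through it.
- stand: Display stand, fixed: steel base 100 x 90 x 12 mm, post 10 mm thick, topped at 143 mm by a 15 mm thick sprung mount; nothing higher but the scraper and perhaps the peg's tip. Origin on the table under the post, z up; the peg points along the stand's -x axis, and the scraper comes off that way, clear once it is over 127 mm from the post axis.
- peg_bend (a point): Point on the peg's axis 54 mm in front of the post axis, 135 mm high (axes as the stand). The peg is steel wire 4.5 mm thick, level up to here. Beyond, it runs straight 50 mm, then turns up by 0.4 rad for 17 mm to its tip; this whole front part is bent up or down by up to 0.35 rad, not measured. Its mount lets the peg give 0.33 mm per N up or down; over 7 N strains it.
- dock_slot (a point): Centre of the slot's mouth in the top face of the wooden dock, a fixed block 48 x 148 x 52 mm (x, y, z), 52 mm above the table. The slot is 9 mm wide (the dock's x), 120 mm long (its y) and 42 mm deep, with rounded mouth edges. With the blade fully home, scraper_grip is 70 mm above this point.
- curry: Spice jar with a black cap, 44 mm diameter, 106 mm tall, standing to the left; origin at the centre of its underside. Bystander.
- tin: Small food tin with a green label, 57 mm diameter, 72 mm tall, standing behind; origin at the centre of its underside. Bystander.
Mind the look-alikes: they are no part of the job. What is shaped like the part that bears scraper_grip but orange is not meant. Leave any pink look-alike of the part that bears dock_slot alone.

How it is judged:
By the outcome, as a careful person would: the job done as asked, in the order asked, and still so for the second after the job is handed in, with the robot touching nothing.
It also fails if it takes over 72 s, if anything falls off the work surface, if the arm or the gripper's body presses on something with over 40 N, if the wrist force passes 120 N, or if a joint passes its speed limit or range.

ROBOT

A 7-joint arm with a two-finger parallel gripper is mounted at the origin on a cart in front of the work surface, level with it; the furniture and walls round the work are solid. World frame = base frame: x ahead of the robot, y to its left, z up, the work surface at z = 0. Lengths are in m, angles in rad, forces in N, time in s.
With the tool pointing down it reaches from about 0.425 to 0.975 m from the base axis. Payload 16.7 kg.
Tool frame: the origin (TCP) lies at the very end of the fingers, on their centre line; the grasp point (between the pads) lies 19 mm behind it (arm.tcp_to_grasp is the distance from the TCP to the grasp point, in m); y points along the fingers, x is the direction in which the jaws open and shut, and the axes are right-handed (so a half turn about y gives the same grasp; the last joint's range is limited). The gripper opens to 85 mm and grips with 20 to 120 N. Pads are 22 mm wide; open, the fingers measure 114 mm over their backs; the gripper's body (76 mm by 85 mm) begins 54 mm behind the grasp point. The pads swing forward as they close: fully open they stand 13 mm farther back than shut.
Start: joints at [1.014, 0.426, 0.074, 1.606, -0.034, 1.111, -0.067], TCP at [0.268, -0.62, 0.231] pointing down, gripper open.
Joint ranges: [-2.85, 2.85], [-0.5, 2.14], [-1.23, 1.37], [0.21, 2.46], [-1.02, 4.16], [0.16, 2.05], [-2.73, 2.73]. Speed limits (rad/s): [1.89, 1.89, 2.39, 2.39, 3.01, 3.01, 3.01].

INTERFACE

Orientations are given as a 3x3 rotation matrix whose columns are the frame's x, y, z axes.
In Python, from rig import arm gives the robot as it stands.
- The arm moves only by the tool arm_command, never from a script. Its argument "rows" is a list of rows, each an object of numbers: "dx", "dy", "dz": the shift along the world's x, y, z in m; "ax", "ay", "az": the turn, a rotation vector about the world's x, y, z in rad; "jaw": the finger opening in m, from 0 to 0.0854. In form: [{"dx": .., "dy": .., "dz": .., "ax": .., "ay": .., "az": .., "jaw": ..}, ...]. A call has 1 to 10 rows; each row shifts and turns the pose as measured when the row begins; what a row does not reach is not made up. A row lasts 1/12 s, in which the tool goes at most 41.7 mm and 7.16 degrees, less where a joint would pass 70% of its speed; a pose out of reach is approached as far as the arm can. A call is refused whole if a number of a shift passes 0.0417 or a number of a turn 0.125, either way. A call with a gripper value outside its range is refused whole. The fingers move at their own pace and stop on an object; "newtons" is the grip in N (left out, the last holds). Time passes only in rows, so rows that do not move let the fingers close. It gives the time, the measured TCP pose, the force and the opening at its end, in the units of the state.
- arm.observe(): the state, without advancing time (a new reading comes with each control period).
- arm.read_camera(name): name is "scene" or "side" or "wrist"; returns the picture (480x640x3 uint8, red, green, blue); there is no depth.
- arm.camera_params(name): a dict with "fovy" (degrees; the focal length in pixels is half the picture's height over the tangent of half this angle, whatever the lens; pixels are square), "cx", "cy" (the principal point, pixels), "world_from_camera" (4x4, takes a point from camera to world coordinates); the wrist camera has in their place "tool_from_camera" (4x4, takes a point from camera to tool coordinates, whose origin is the TCP and whose axes are the tool frame's). Camera axes: x right, y down, z forward; pixel columns grow to the right and rows downward; lengths in m; the calibration is good to about 2 mm. The wrist camera is an equidistant fisheye: a pixel r from the principal point sees the ray r / f radians off the axis. A picture is of the moment at which its call begins: read the wrist's pose just before it. camera_params takes no time and is no camera call.
- arm.job_done(): hands the job in, once; it reports no verdict.
The state is a dict: "time": time; "joint_pos": joint angles; "joint_vel": joint speeds; "tau": joint torques, N m; "ee_pos": TCP position; "orientation": TCP orientation; "wrist_force": force on the tool from outside, world axes, zero at the start; "ft_torque": the same for the moment, N m; "grip_width": finger opening in m.
Only numpy, scipy, OpenCV 4.12 (cv2) and the standard library are available. Lean on these libraries where they do the work, as an engineer would, in place of code of your own. Each camera call takes 0.05 s, during which the arm holds its last target. There are 200 camera calls.

## Working session

There is one attempt and no reset: what is moved stays moved. The work goes in short steps, Python scripts to look and compute and a tool call to move; the robot and the scene stay as the last step left them, time stands still between calls to the robot, and variables do not carry over. Pictures are saved under pics/ and viewed, about 8 in all and at most 12, crops included, and the job is handed in when it is done.

Besides the shell and the picture viewer there is one more tool, called by a JSON object that holds its "name" and its "arguments". arm_command: Moves the arm, as the interface text tells. Its arguments: {"type":"object","properties":{"rows":{"type":"array","items":{"type":"object","properties":{"dx":{"type":"number"},"dy":{"type":"number"},"dz":{"type":"number"},"ax":{"type":"number"},"ay":{"type":"number"},"az":{"type":"number"},"jaw":{"type":"number"}}}},"newtons":{"type":"number"}},"required":["rows"]}

```bash
mkdir -p pics; ls; cat > h.py <<'E'
import numpy as np, cv2
from rig import arm
def ray(name,u,v,st=None):
    p=arm.camera_params(name); f=240/np.tan(np.radians(p['fovy'])/2)
    a,b=u-p['cx'],v-p['cy']
    if name=='wrist':
        r=np.hypot(a,b); t=r/f; d=np.array([np.sin(t)*a/max(r,1e-9),np.sin(t)*b/max(r,1e-9),np.cos(t)])
        T=np.eye(4); T[:3,:3]=np.array(st['orientation']).reshape(3,3); T[:3,3]=st['ee_pos']
        M=T@np.array(p['tool_from_camera'])
    else:
        d=np.array([a/f,b/f,1]); M=np.array(p['world_from_camera'])
    d=M[:3,:3]@d; return M[:3,3],d/np.linalg.norm(d)
def tri(*rs):
    A=sum(np.eye(3)-np.outer(d,d) for o,d in rs); b=sum((np.eye(3)-np.outer(d,d))@o for o,d in rs)
    X=np.linalg.solve(A,b); return X,[np.linalg.norm((np.eye(3)-np.outer(d,d))@(X-o)) for o,d in rs]
def onz(r,z): o,d=r; return o+d*(z-o[2])/d[2]
def proj(name,X):
    p=arm.camera_params(name); f=240/np.tan(np.radians(p['fovy'])/2)
    c=np.linalg.inv(np.array(p['world_from_camera']))@np.append(X,1); return p['cx']+f*c[0]/c[2],p['cy']+f*c[1]/c[2]
E
python3 - <<'E'
from h import *
np.set_printoptions(precision=3,suppress=True)
for n in ('scene','side'):
    cv2.imwrite(f'pics/{n}0.png',arm.read_camera(n)[:,:,::-1]); print(n,arm.camera_params(n))
print(arm.camera_params('wrist')); print(arm.observe())
E
```

```text
pics
scene {'fovy': 51.836405677978895, 'cx': 318.2268980760815, 'cy': 240.06454440235925, 'world_from_camera': array([[-0.837, -0.271,  0.475,  0.045],
       [-0.546,  0.446, -0.709,  0.777],
       [-0.02 , -0.853, -0.522,  0.709],
       [ 0.   ,  0.   ,  0.   ,  1.   ]])}
side {'fovy': 52.169505568306064, 'cx': 325.1099532555119, 'cy': 235.40435632509406, 'world_from_camera': array([[-0.946, -0.121,  0.3  ,  0.218],
       [-0.324,  0.374, -0.869,  1.032],
       [-0.007, -0.92 , -0.393,  0.604],
       [ 0.   ,  0.   ,  0.   ,  1.   ]])}
{'fovy': 65.70646984690485, 'cx': 323.633483485105, 'cy': 237.55004115937666, 'tool_from_camera': array([[ 1.   , -0.001, -0.001, -0.   ],
       [ 0.001, -0.287,  0.958, -0.142],
       [-0.001, -0.958, -0.287,  0.072],
       [ 0.   ,  0.   ,  0.   ,  1.   ]])}
{'time': 0.1, 'joint_pos': array([ 1.014,  0.427,  0.074,  1.607, -0.034,  1.111, -0.067]), 'joint_vel': array([-0.001, -0.001, -0.002, -0.   , -0.001,  0.001,  0.002]), 'tau': array([  0.007, -95.154,   3.771, -46.441,   0.02 ,   0.006,   0.   ]), 'ee_pos': array([ 0.268, -0.619,  0.231]), 'orientation': array([[ 0.397, -0.001,  0.918],
       [-0.918,  0.001,  0.397],
       [-0.001, -1.   , -0.   ]]), 'wrist_force': array([ 0.646,  0.274, -0.236]), 'ft_torque': array([-0.012,  0.013, -0.018]), 'grip_width': 0.08528908753052761}
```

View pics/scene0.png

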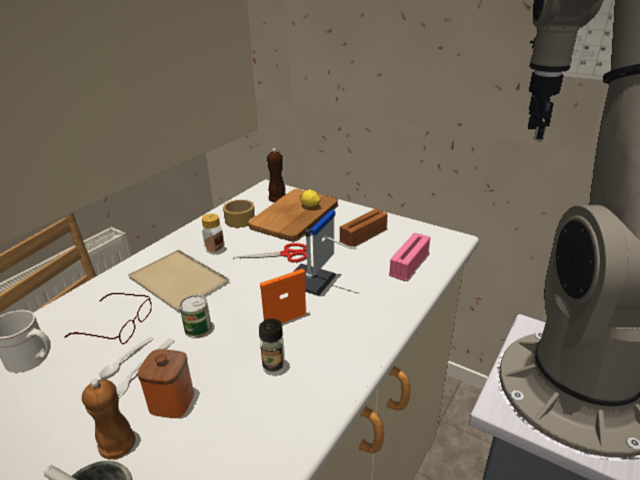

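View pics/side0.png

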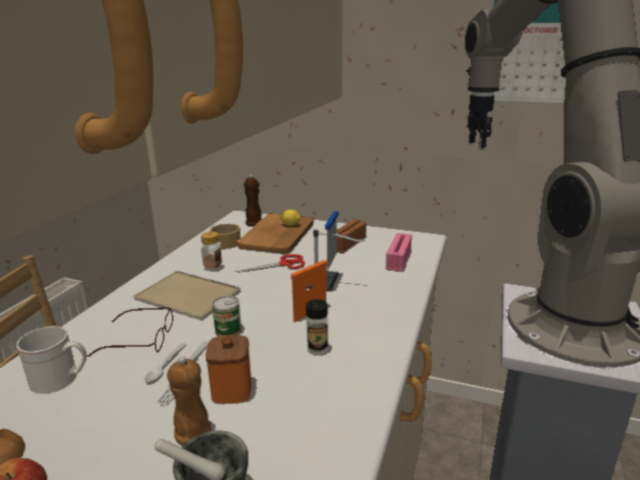

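The scene view shows the scraper (blue grip ~(322,222)) on the stand (base ~(316,280)), the brown dock ~(363,227), the pink look-alike dock ~(410,255) and the orange look-alike scraper ~(285,298). The side view shows the grip at ~(333,222), the peg running right to ~(362,241) and the dock at ~(350,236). I'll enlarge both.

```bash
python3 - <<'E'
import cv2,numpy as np
a=cv2.imread('pics/scene0.png')[195:307,270:430]; b=cv2.imread('pics/side0.png')[195:300,285:435]
A=cv2.resize(a,(640,448),interpolation=3)
a=cv2.resize(a[:, :],None,fx=5,fy=5,interpolation=2)[:, :]
cv2.imwrite('pics/sc.png',a)
cv2.imwrite('pics/si.png',cv2.resize(b,None,fx=5.3333,fy=5.3333,interpolation=2))
E
```

```text
(no output)
```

View pics/sc.png

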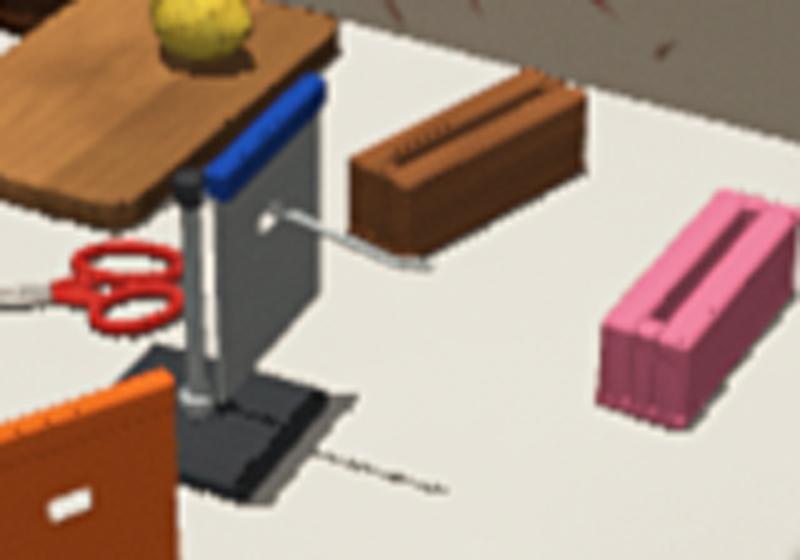

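View pics/si.png

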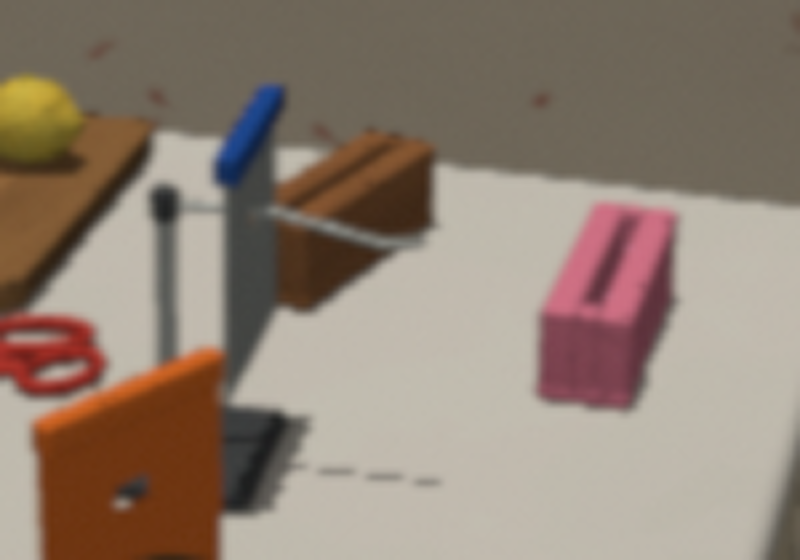

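```bash
cat >> h.py <<'E'
def S(u,v): return ray('scene',270+u/5,195+v/5)
def D(u,v): return ray('side',285+u/5.3333,195+v/5.3333)
E
python3 - <<'E'
from h import *
np.set_printoptions(precision=4,suppress=True)
for n,s,d in [('grip near',(218,180),(229,167)),('grip far',(316,92),(275,97)),('grip c',(266,135),(251,135)),('tip',(430,267),(423,240)),('bend2',(398,262),(382,243)),('mount',(188,185),(163,202)),('pegslot',(283,212),(266,209)),
 ('dock NR',(405,187),(300,218)),('dock FR',(583,93),(432,150)),('dock FL',(530,68),(375,132)),('postbase',(197,403),None)]:
    if d: print(n,*tri(S(*s),D(*d)))
    else: print(n,onz(S(*s),.012))
for s in [(352,160),(405,187),(583,93),(530,68)]: print('z52',onz(S(*s),.052))
for s in [(300,218),(432,150),(375,132)]: print('z52 side',onz(D(*s),.052))
for s in [(395,160),(555,85)]: print('slot ends',onz(S(*s),.052))
E
```

```text
grip near [0.5597 0.0251 0.1742] [np.float64(0.0009754495667309699), np.float64(0.0009754495667310268)]
grip far [ 0.5675 -0.0669  0.1727] [np.float64(0.0004103178700711938), np.float64(0.0004103178700714243)]
grip c [ 0.5652 -0.022   0.1714] [np.float64(0.0014512560451284922), np.float64(0.001451256045128478)]
tip [ 0.4841 -0.0265  0.1275] [np.float64(0.000530627045128614), np.float64(0.0005306270451284131)]
bend2 [ 0.5052 -0.0347  0.1192] [np.float64(8.552785894713644e-06), np.float64(8.55278589459489e-06)]
mount [ 0.6083 -0.0217  0.1328] [np.float64(0.0013795195370088337), np.float64(0.0013795195370087136)]
pegslot [ 0.5576 -0.0224  0.1348] [np.float64(0.00046975490025416404), np.float64(0.00046975490025402537)]
dock NR [ 0.591  -0.1903  0.0553] [np.float64(0.0020102818147685855), np.float64(0.002010281814768727)]
dock FR [ 0.5604 -0.3416  0.0446] [np.float64(0.002616493238698251), np.float64(0.0026164932386981833)]
dock FL [ 0.5949 -0.3431  0.0508] [np.float64(0.0022118779649884907), np.float64(0.002211877964988612)]
postbase [ 0.608  -0.0211  0.012 ]
z52 [ 0.6294 -0.2026  0.052 ]
z52 [ 0.5912 -0.1926  0.052 ]
z52 [ 0.5579 -0.3329  0.052 ]
z52 [ 0.5968 -0.3442  0.052 ]
z52 side [ 0.5956 -0.2011  0.052 ]
z52 side [ 0.5531 -0.3184  0.052 ]
z52 side [ 0.5916 -0.3357  0.052 ]
slot ends [ 0.6098 -0.2144  0.052 ]
slot ends [ 0.5754 -0.3333  0.052 ]
```

{"name": "arm_command", "arguments": {"rows": [{"dz":0.04},{"dx":0.01,"dy":0.035,"dz":0.04,"az":0.08},{"dx":0.015,"dy":0.04,"dz":0.03,"az":0.08},{"dx":0.018,"dy":0.04,"dz":0.02,"az":0.08},{"dx":0.018,"dy":0.04,"dz":0.01,"az":0.08},{"dx":0.018,"dy":0.04,"az":0.08},{"dx":0.018,"dy":0.04,"az":0.08},{"dx":0.018,"dy":0.04,"az":0.08},{"dx":0.018,"dy":0.04,"az":0.08},{"dx":0.018,"dy":0.04,"az":0.08}]}}

```text
$.rows[0]: bad value
```

{"name": "arm_command", "arguments": {"rows": [{"dx":0,"dy":0,"dz":0.04,"ax":0,"ay":0,"az":0,"jaw":0.085},{"dx":0.015,"dy":0.035,"dz":0.04,"ax":0,"ay":0,"az":0.08,"jaw":0.085},{"dx":0.018,"dy":0.04,"dz":0.03,"ax":0,"ay":0,"az":0.08,"jaw":0.085},{"dx":0.018,"dy":0.04,"dz":0.02,"ax":0,"ay":0,"az":0.08,"jaw":0.085},{"dx":0.018,"dy":0.04,"dz":0.01,"ax":0,"ay":0,"az":0.08,"jaw":0.085},{"dx":0.018,"dy":0.04,"dz":0,"ax":0,"ay":0,"az":0.08,"jaw":0.085},{"dx":0.018,"dy":0.04,"dz":0,"ax":0,"ay":0,"az":0.08,"jaw":0.085},{"dx":0.018,"dy":0.04,"dz":0,"ax":0,"ay":0,"az":0.08,"jaw":0.085}]}}

```text
time: 0.77
ee_pos: [0.3728, -0.3706, 0.3555]
orientation: [[0.828, -0.01, 0.56], [-0.56, -0.002, 0.828], [-0.008, -1.0, -0.007]]
wrist_force: [1.2, -1.2, 0.1]
grip_width: 0.085
```

{"name": "arm_command", "arguments": {"rows": [{"dx":0.022,"dy":0.036,"dz":0,"ax":0,"ay":0,"az":0.08,"jaw":0.045},{"dx":0.022,"dy":0.036,"dz":0,"ax":0,"ay":0,"az":0.08,"jaw":0.045},{"dx":0.022,"dy":0.036,"dz":0,"ax":0,"ay":0,"az":0.08,"jaw":0.045},{"dx":0.022,"dy":0.036,"dz":0,"ax":0,"ay":0,"az":0.08,"jaw":0.045},{"dx":0.022,"dy":0.036,"dz":0,"ax":0,"ay":0,"az":0.08,"jaw":0.045},{"dx":0.022,"dy":0.036,"dz":0,"ax":0,"ay":0,"az":0.08,"jaw":0.045},{"dx":0.022,"dy":0.036,"dz":0,"ax":0,"ay":0,"az":0.08,"jaw":0.045},{"dx":0,"dy":0,"dz":0,"ax":0,"ay":0,"az":0.08,"jaw":0.045},{"dx":0,"dy":0,"dz":0,"ax":0,"ay":0,"az":0.0,"jaw":0.045}]}}

```text
time: 1.52
ee_pos: [0.5235, -0.1097, 0.3556]
orientation: [[0.996, -0.006, -0.092], [0.092, -0.007, 0.996], [-0.006, -1.0, -0.006]]
wrist_force: [0.4, -1.6, -0.4]
grip_width: 0.0447
```

```bash
python3 - <<'E'
from h import *
import pickle
s=arm.observe(); im=arm.read_camera('wrist')[:,:,::-1]; cv2.imwrite('pics/w1.png',im); pickle.dump(s,open('w1.pkl','wb'))
print(s['ee_pos'],s['orientation'],s['wrist_force'])
E
```

```text
[ 0.52353322 -0.10966176  0.35564371] [[ 0.99569936 -0.00561326 -0.09247308]
 [ 0.09243375 -0.00690335  0.99569491]
 [-0.00622747 -0.99996042 -0.00635481]] [ 0.39024659 -1.60584648 -0.41925527]
```

View pics/w1.png

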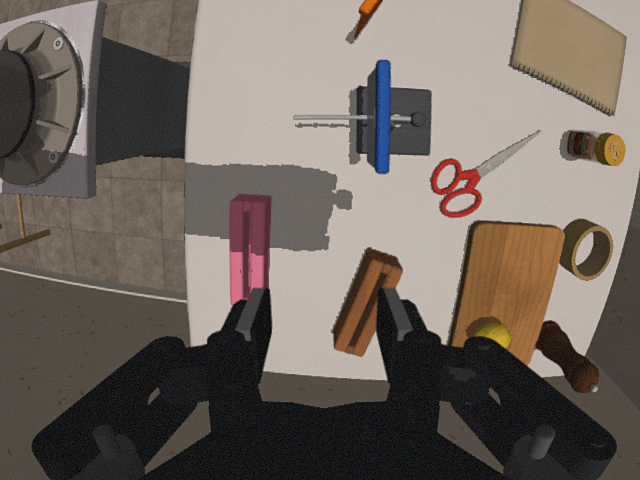

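The wrist view shows the grip from (383,61) to (383,172), peg tip (294,118), post knob (418,119) and the brown dock at about (370,300), rotated roughly -0.3 rad. I'll zoom in on it.

```bash
python3 - <<'E'
from h import *
im=cv2.imread('pics/w1.png')
a=cv2.resize(im[50:190,280:440],None,fx=3.75,fy=3.75,interpolation=2)[:525]; 
b=cv2.resize(im[240:365,325:412],(365,525),interpolation=2)
o=np.hstack([a[:, :435*1],b]) if 0 else np.hstack([cv2.resize(a,(435*1,int(525*435/600))) if 0 else a[:, 30:465] if 0 else a[:,:], b[:,:200]]) if 0 else None
cv2.imwrite('pics/w1a.png',cv2.resize(np.hstack([im[50:190,285:437],im[232:372,325:410]]),None,fx=3.375,fy=3.375,interpolation=2))
E
```

```text
(no output)
```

View pics/w1a.png

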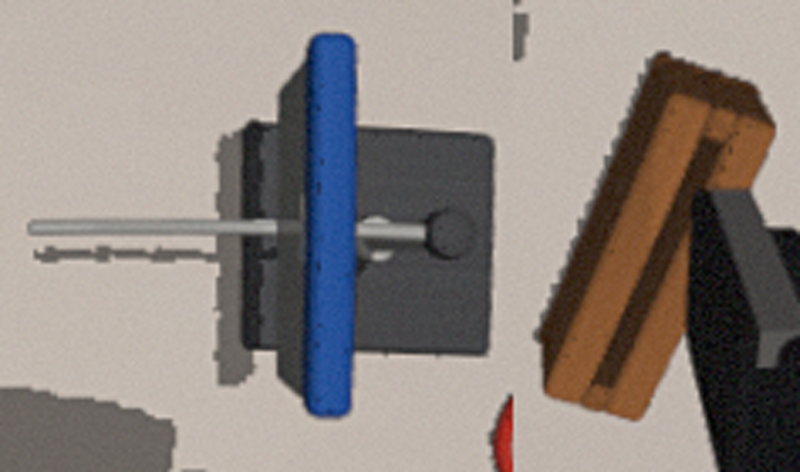

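```bash
python3 - <<'E'
from h import *
import pickle
np.set_printoptions(precision=4,suppress=True)
s=pickle.load(open('w1.pkl','rb'))
W=lambda U,V: ray('wrist',285+U/3.375,50+V/3.375,s)
R=lambda U,V: ray('wrist',325+(U-513)/3.375,232+V/3.375,s)
for p in [(332,35),(330,225),(329,415)]: print('grip',onz(W(*p),.181))
print('tip',onz(W(30,228),.121),'mount',onz(W(452,233),.143),'pegback',onz(W(425,232),.135))
for p in [(243,122),(493,137),(488,354)]: print('base',onz(W(*p),.012))
for p in [(710,140),(604,384),(675,95),(773,128),(640,418),(545,390)]: print('dock',onz(R(*p),.052))
print('tri far slot end',tri(R(710,140),S(395,160)),tri(R(604,384),S(555,85)))
print('tri grip c',tri(W(330,225),S(266,135),D(251,135)))
print('tri tip',tri(W(30,228),S(430,267),D(423,240)))
print('tri bendpt', tri(S(398,262),D(382,243)))
print('tri dockNR', tri(S(405,187),D(300,218),R(675,95)),'FR',tri(S(583,93),D(432,150),R(545,390)),'FL',tri(S(530,68),D(375,132),R(640,418)))
E
```

```text
grip [0.5593 0.0267 0.181 ]
grip [ 0.5635 -0.0221  0.181 ]
grip [ 0.5687 -0.0704  0.181 ]
tip [ 0.4838 -0.0292  0.121 ] mount [ 0.6044 -0.0179  0.143 ] pegback [ 0.5983 -0.0184  0.135 ]
base [0.5513 0.0215 0.012 ]
base [0.6492 0.0294 0.012 ]
base [ 0.6573 -0.0567  0.012 ]
dock [ 0.6086 -0.214   0.052 ]
dock [ 0.5813 -0.329   0.052 ]
dock [ 0.5924 -0.1967  0.052 ]
dock [ 0.6327 -0.2069  0.052 ]
dock [ 0.599  -0.3456  0.052 ]
dock [ 0.5568 -0.3342  0.052 ]
tri far slot end (array([ 0.6088, -0.2135,  0.0528]), [np.float64(0.00040964999854412845), np.float64(0.00040964999854403125)]) (array([ 0.5787, -0.3323,  0.0507]), [np.float64(0.0035274156377263803), np.float64(0.003527415637726334)])
tri grip c (array([ 0.565 , -0.0217,  0.1716]), [np.float64(0.00013961815687691528), np.float64(0.0014993070569845628), np.float64(0.0014075084608851209)])
tri tip (array([ 0.4848, -0.029 ,  0.1262]), [np.float64(0.0005734023228159815), np.float64(0.0009211133042553059), np.float64(0.0004358141609077418)])
tri bendpt (array([ 0.5052, -0.0347,  0.1192]), [np.float64(8.552785894713644e-06), np.float64(8.55278589459489e-06)])
tri dockNR (array([ 0.593 , -0.196 ,  0.0523]), [np.float64(0.0021978308382588005), np.float64(0.002200171110007389), np.float64(0.0008819242205870349)]) FR (array([ 0.5583, -0.3372,  0.0469]), [np.float64(0.00290111037638036), np.float64(0.0025460431573277754), np.float64(0.0010942501713682945)]) FL (array([ 0.5981, -0.349 ,  0.0478]), [np.float64(0.0017006307826741313), np.float64(0.0031003075912728476), np.float64(0.0017835532555130278)])
```

```bash
python3 - <<'E'
from h import *
c,s=np.cos(.093),np.sin(.093)
P=lambda d,z: np.array([.6055-c*d,-.019-s*d,z])
for th in (.15,.2,.25,.3,.35):
    d=54+50*np.cos(th); z=135-50*np.sin(th); d2=d+17*np.cos(.4-th); z2=z+17*np.sin(.4-th)
    out=[]
    for D_,Z in [(54,135),(d,z),(d2,z2)]:
        a=proj('scene',P(D_/1e3,Z/1e3)); b=proj('side',P(D_/1e3,Z/1e3))
        out.append([round((a[0]-270)*5),round((a[1]-195)*5),round((b[0]-285)*5.333),round((b[1]-195)*5.333)])
    print(th,out)
E
```

```text
0.15 [[296, 214, 279, 208], [397, 254, 384, 232], [431, 255, 420, 227]]
0.2 [[296, 214, 279, 208], [396, 259, 383, 237], [430, 261, 420, 233]]
0.25 [[296, 214, 279, 208], [394, 263, 382, 242], [429, 267, 418, 240]]
0.3 [[296, 214, 279, 208], [393, 267, 380, 247], [428, 273, 417, 246]]
0.35 [[296, 214, 279, 208], [391, 271, 379, 251], [426, 279, 415, 253]]
```

{"name": "arm_command", "arguments": {"rows": [{"dx":0.0135,"dy":0.0295,"dz":0,"ax":0.007,"ay":-0.0056,"az":0,"jaw":0.045},{"dx":0.0135,"dy":0.0295,"dz":-0.02,"ax":0,"ay":0,"az":0,"jaw":0.045},{"dx":0.0135,"dy":0.0295,"dz":-0.03,"ax":0,"ay":0,"az":0,"jaw":0.045},{"dx":0,"dy":0,"dz":-0.03,"ax":0,"ay":0,"az":0,"jaw":0.045},{"dx":0,"dy":0,"dz":-0.03,"ax":0,"ay":0,"az":0,"jaw":0.045},{"dx":0,"dy":0,"dz":-0.02,"ax":0,"ay":0,"az":0,"jaw":0.045},{"dx":0,"dy":0,"dz":0,"ax":0,"ay":0,"az":0,"jaw":0.045}]}}

```text
time: 2.15
ee_pos: [0.5634, -0.0251, 0.222]
orientation: [[0.999, 0.003, -0.052], [0.052, -0.002, 0.999], [0.003, -1.0, -0.002]]
wrist_force: [-1.1, -1.0, -1.0]
grip_width: 0.045
```

```bash
python3 - <<'E'
from h import *
import pickle
s=arm.observe(); im=arm.read_camera('wrist')[:,:,::-1]; cv2.imwrite('pics/w2.png',im); pickle.dump(s,open('w2.pkl','wb'))
print(s['ee_pos'],s['orientation'],s['wrist_force'])
h=cv2.cvtColor(im,cv2.COLOR_BGR2HSV); m=((h[...,0]>100)&(h[...,0]<125)&(h[...,1]>150)&(h[...,2]>80)).astype(np.uint8)
n,l,st,c=cv2.connectedComponentsWithStats(m); k=1+np.argmax(st[1:,4]); print(st[k],c[k])
ys,xs=np.where(l==k)
for y in range(ys.min(),ys.max()+1,12):
    x=xs[ys==y]; print(y,x.min(),x.max(),onz(ray('wrist',x.mean(),y,s),.181))
E
```

```text
[ 0.56342167 -0.02513205  0.2220028 ] [[ 0.9986396   0.00325592 -0.05204182]
 [ 0.05204705 -0.0015438   0.99864344]
 [ 0.00317116 -0.99999351 -0.00171116]] [-1.05034117 -0.95891541 -0.98351956]
[313 168  23  28 579] [323.84283247 181.63903282]
168 318 330 [0.56037019 0.02843971 0.181     ]
180 313 334 [0.55999907 0.02240376 0.181     ]
192 314 335 [0.5608067  0.01637362 0.181     ]
```

View pics/w2.png

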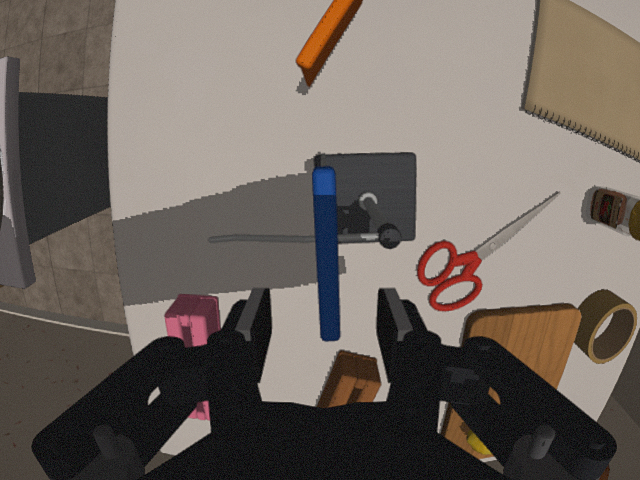

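The wrist view shows the grip from (324,168) to (330,340) between the fingers, with the peg running left to (210,239). The tool's yaw has drifted to 0.052.

```bash
python3 - <<'E'
from h import *
import pickle
np.set_printoptions(precision=4,suppress=True)
s=pickle.load(open('w2.pkl','rb'))
for p in [(324,168),(327,252),(330,340)]: print(onz(ray('wrist',*p,s),.181))
s1=pickle.load(open('w1.pkl','rb'))
for a,b in [((332,35),(324,168)),((329,415),(330,340))]: print(tri(ray('wrist',285+a[0]/3.375,50+a[1]/3.375,s1),ray('wrist',*b,s)))
print(arm.observe()['wrist_force'])
E
```

```text
[0.5599 0.0284 0.181 ]
[ 0.5637 -0.0151  0.181 ]
[ 0.5684 -0.0689  0.181 ]
(array([0.56  , 0.0278, 0.1752]), [np.float64(3.5652600601860465e-05), np.float64(3.565260060175303e-05)])
(array([ 0.5688, -0.0706,  0.1785]), [np.float64(0.0002609701569863935), np.float64(0.0002609701569865382)])
[-0.5814 -0.592  -0.4506]
```

{"name": "arm_command", "arguments": {"rows": [{"dx":0,"dy":0.0045,"dz":0,"ax":0.0015,"ay":0.0033,"az":0.04,"jaw":0.045},{"dx":0,"dy":0,"dz":-0.02,"ax":0,"ay":0,"az":0,"jaw":0.045},{"dx":0,"dy":0,"dz":-0.02,"ax":0,"ay":0,"az":0,"jaw":0.045},{"dx":0,"dy":0,"dz":-0.02,"ax":0,"ay":0,"az":0,"jaw":0.045},{"dx":0,"dy":0,"dz":-0.008,"ax":0,"ay":0,"az":0,"jaw":0.045},{"dx":0,"dy":0,"dz":0,"ax":0,"ay":0,"az":0,"jaw":0.045},{"dx":0,"dy":0,"dz":0,"ax":0,"ay":0,"az":0,"jaw":0.045}]}}

```text
time: 2.78
ee_pos: [0.5686, -0.0274, 0.1651]
orientation: [[0.997, 0.013, -0.073], [0.073, -0.003, 0.997], [0.012, -1.0, -0.004]]
wrist_force: [-0.2, -0.0, 0.2]
grip_width: 0.0447
```

```bash
cat > st.py <<'E'
from h import *
np.set_printoptions(precision=4,suppress=True)
s=arm.observe();R=s['orientation']
print('t',round(s['time'],2),s['ee_pos'],'yaw',round(float(np.arctan2(R[1,0],R[0,0])),4),'ty',R[:,1],'F',s['wrist_force'],'w',s['grip_width'],'T',s['ft_torque'])
E
python3 st.py
```

```text
t 2.78 [ 0.5686 -0.0274  0.1651] yaw 0.073 ty [ 0.0127 -0.0033 -0.9999] F [-0.1725 -0.0183  0.2256] w 0.04474262530752449 T [ 0.0237 -0.0167  0.0357]
```

{"name": "arm_command", "arguments": {"rows": [{"dx":-0.0045,"dy":0.0065,"dz":0,"ax":0.0033,"ay":0.0127,"az":0.02,"jaw":0.045},{"dx":0,"dy":0,"dz":0,"ax":0,"ay":0,"az":0,"jaw":0.045}]}}

```text
time: 2.95
ee_pos: [0.5649, -0.021, 0.1678]
orientation: [[0.996, 0.002, -0.093], [0.093, -0.0, 0.996], [0.002, -1.0, -0.0]]
wrist_force: [-0.1, 1.0, 0.1]
grip_width: 0.0454
```

```bash
python3 st.py
```

```text
t 2.95 [ 0.5649 -0.021   0.1678] yaw 0.0927 ty [ 0.0017 -0.     -1.    ] F [-0.1163  1.0209  0.1121] w 0.04539305740737641 T [0.0407 0.0268 0.0171]
```

{"name": "arm_command", "arguments": {"rows": [{"dx":-0.001,"dy":0,"dz":-0.007,"ax":0,"ay":0.001,"az":0,"jaw":0.045},{"dx":0,"dy":0,"dz":-0.006,"ax":0,"ay":0,"az":0,"jaw":0.045},{"dx":0,"dy":0,"dz":0,"ax":0,"ay":0,"az":0,"jaw":0.045}]}}

```text
time: 3.2
ee_pos: [0.565, -0.0207, 0.1562]
orientation: [[0.996, 0.004, -0.093], [0.093, -0.0, 0.996], [0.004, -1.0, -0.001]]
wrist_force: [-0.0, 0.2, -0.6]
grip_width: 0.0453
```

```bash
python3 st.py
```

```text
t 3.2 [ 0.565  -0.0207  0.1562] yaw 0.093 ty [ 0.0042 -0.0004 -1.    ] F [-0.0071  0.2256 -0.5508] w 0.04525474708125551 T [0.0196 0.0607 0.0534]
```

{"name": "arm_command", "arguments": {"newtons": 30, "rows": [{"dx":-0.001,"dy":0,"dz":-0.001,"ax":0,"ay":0.004,"az":0,"jaw":0.02},{"dx":0,"dy":0,"dz":0,"ax":0,"ay":0,"az":0,"jaw":0.02},{"dx":0,"dy":0,"dz":0,"ax":0,"ay":0,"az":0,"jaw":0.02},{"dx":0,"dy":0,"dz":0,"ax":0,"ay":0,"az":0,"jaw":0.014}]}}

```text
time: 3.53
ee_pos: [0.5636, -0.0206, 0.1547]
orientation: [[0.996, -0.001, -0.093], [0.093, -0.0, 0.996], [-0.001, -1.0, -0.0]]
wrist_force: [0.1, -0.7, 0.7]
grip_width: 0.0141
```

```bash
python3 st.py
```

```text
t 3.53 [ 0.5636 -0.0206  0.1547] yaw 0.0931 ty [-0.0011 -0.0003 -1.    ] F [ 0.1216 -0.7049  0.7228] w 0.014052062920381476 T [-0.013  -0.0333  0.0051]
```

{"name": "arm_command", "arguments": {"newtons": 30, "rows": [{"dx":0,"dy":0,"dz":0,"ax":0,"ay":0,"az":0,"jaw":0.008},{"dx":0,"dy":0,"dz":0,"ax":0,"ay":0,"az":0,"jaw":0.0},{"dx":0,"dy":0,"dz":0,"ax":0,"ay":0,"az":0,"jaw":0.0}]}}

```text
time: 3.78
ee_pos: [0.5638, -0.0206, 0.1549]
orientation: [[0.996, -0.001, -0.093], [0.093, -0.0, 0.996], [-0.001, -1.0, -0.0]]
wrist_force: [0.7, 0.9, 0.6]
grip_width: 0.0112
```

```bash
python3 st.py
```

```text
t 3.78 [ 0.5638 -0.0206  0.1549] yaw 0.093 ty [-0.0007 -0.0002 -1.    ] F [0.6632 0.8904 0.5686] w 0.011181284357267854 T [ 0.0536 -0.0008 -0.0656]
```

{"name": "arm_command", "arguments": {"rows": [{"dx":0,"dy":0,"dz":0.002,"ax":0,"ay":0,"az":0,"jaw":0.0},{"dx":0,"dy":0,"dz":0.002,"ax":0,"ay":0,"az":0,"jaw":0.0},{"dx":0,"dy":0,"dz":0,"ax":0,"ay":0,"az":0,"jaw":0.0}]}}

```text
time: 4.03
ee_pos: [0.5636, -0.0206, 0.1591]
orientation: [[0.996, -0.001, -0.093], [0.093, -0.0, 0.996], [-0.001, -1.0, -0.0]]
wrist_force: [0.3, -1.2, -1.2]
grip_width: 0.0116
```

```bash
python3 st.py
```

```text
t 4.03 [ 0.5636 -0.0206  0.1591] yaw 0.093 ty [-0.0013 -0.0003 -1.    ] F [ 0.3004 -1.1969 -1.2426] w 0.011569780973040995 T [0.0206 0.0086 0.0203]
```

{"name": "arm_command", "arguments": {"rows": [{"dx":-0.005,"dy":-0.0005,"dz":0,"ax":0,"ay":0,"az":0,"jaw":0.0},{"dx":-0.006,"dy":-0.0006,"dz":-0.0005,"ax":0,"ay":0,"az":0,"jaw":0.0},{"dx":-0.006,"dy":-0.0006,"dz":-0.001,"ax":0,"ay":0,"az":0,"jaw":0.0},{"dx":0,"dy":0,"dz":0,"ax":0,"ay":0,"az":0,"jaw":0.0}]}}

```text
time: 4.37
ee_pos: [0.5445, -0.0225, 0.1573]
orientation: [[0.996, -0.002, -0.093], [0.093, -0.0, 0.996], [-0.002, -1.0, -0.0]]
wrist_force: [-0.6, 0.2, -1.7]
grip_width: 0.0118
```

```bash
python3 st.py
```

```text
t 4.37 [ 0.5445 -0.0225  0.1573] yaw 0.093 ty [-0.0019 -0.0003 -1.    ] F [-0.5924  0.2406 -1.6582] w 0.011838552433321247 T [ 0.0148  0.0117 -0.0257]
```

{"name": "arm_command", "arguments": {"rows": [{"dx":-0.005,"dy":-0.0005,"dz":-0.0013,"ax":0,"ay":-0.001,"az":0,"jaw":0.0},{"dx":-0.005,"dy":-0.0005,"dz":-0.0014,"ax":0,"ay":-0.001,"az":0,"jaw":0.0},{"dx":-0.005,"dy":-0.0005,"dz":-0.0014,"ax":0,"ay":0,"az":0,"jaw":0.0},{"dx":0,"dy":0,"dz":0,"ax":0,"ay":0,"az":0,"jaw":0.0}]}}

```text
time: 4.7
ee_pos: [0.5272, -0.0244, 0.1527]
orientation: [[0.996, 0.0, -0.093], [0.093, -0.001, 0.996], [0.0, -1.0, -0.001]]
wrist_force: [0.3, -0.5, -1.6]
grip_width: 0.0116
```

```bash
python3 st.py
```

```text
t 4.7 [ 0.5272 -0.0244  0.1527] yaw 0.0928 ty [ 0.0001 -0.0006 -1.    ] F [ 0.334  -0.4588 -1.6315] w 0.01156240839259603 T [-0.0199 -0.0045 -0.0197]
```

{"name": "arm_command", "arguments": {"rows": [{"dx":-0.005,"dy":-0.0005,"dz":-0.0013,"ax":0,"ay":0,"az":0,"jaw":0.0},{"dx":-0.005,"dy":-0.0005,"dz":-0.0014,"ax":0,"ay":0,"az":0,"jaw":0.0},{"dx":-0.004,"dy":-0.0004,"dz":-0.001,"ax":0,"ay":0,"az":0,"jaw":0.0},{"dx":0,"dy":0,"dz":0,"ax":0,"ay":0,"az":0,"jaw":0.0}]}}

```text
time: 5.03
ee_pos: [0.5115, -0.026, 0.1486]
orientation: [[0.996, 0.0, -0.093], [0.093, -0.001, 0.996], [-0.0, -1.0, -0.001]]
wrist_force: [-0.2, 0.4, -2.0]
grip_width: 0.0114
```

```bash
python3 st.py
```

```text
t 5.03 [ 0.5115 -0.026   0.1486] yaw 0.0928 ty [ 0.0001 -0.0007 -1.    ] F [-0.1722  0.3872 -2.0027] w 0.011436514515097316 T [-0.0065 -0.0443 -0.042 ]
```

{"name": "arm_command", "arguments": {"rows": [{"dx":0,"dy":0,"dz":-0.001,"ax":0,"ay":0,"az":0,"jaw":0.0}]}}

```text
time: 5.12
ee_pos: [0.5115, -0.0261, 0.1477]
orientation: [[0.996, 0.0, -0.093], [0.093, -0.001, 0.996], [0.0, -1.0, -0.001]]
wrist_force: [0.6, 0.0, -2.1]
grip_width: 0.0112
```

{"name": "arm_command", "arguments": {"rows": [{"dx":0,"dy":0,"dz":-0.001,"ax":0,"ay":0,"az":0,"jaw":0.0}]}}

```text
time: 5.2
ee_pos: [0.5115, -0.0261, 0.1467]
orientation: [[0.996, 0.001, -0.093], [0.093, -0.001, 0.996], [0.0, -1.0, -0.001]]
wrist_force: [0.9, 0.4, -2.3]
grip_width: 0.0114
```

{"name": "arm_command", "arguments": {"rows": [{"dx":0,"dy":0,"dz":-0.001,"ax":0,"ay":0,"az":0,"jaw":0.0}]}}

```text
time: 5.28
ee_pos: [0.5117, -0.0261, 0.1456]
orientation: [[0.996, 0.001, -0.093], [0.093, -0.001, 0.996], [0.001, -1.0, -0.001]]
wrist_force: [-1.7, -0.6, -0.5]
grip_width: 0.011
```

{"name": "arm_command", "arguments": {"rows": [{"dx":0,"dy":0,"dz":0.002,"ax":0,"ay":0,"az":0,"jaw":0.0},{"dx":-0.004,"dy":-0.0004,"dz":-0.0002,"ax":0,"ay":0,"az":0,"jaw":0.0},{"dx":-0.004,"dy":-0.0004,"dz":-0.0006,"ax":0,"ay":0,"az":0,"jaw":0.0},{"dx":0,"dy":0,"dz":0,"ax":0,"ay":0,"az":0,"jaw":0.0}]}}

```text
time: 5.62
ee_pos: [0.5034, -0.0267, 0.1467]
orientation: [[0.996, 0.001, -0.093], [0.093, -0.0, 0.996], [0.0, -1.0, -0.0]]
wrist_force: [0.2, 0.5, -0.3]
grip_width: 0.0113
```

```bash
python3 st.py
```

```text
t 5.62 [ 0.5034 -0.0267  0.1467] yaw 0.0928 ty [ 0.0005 -0.0004 -1.    ] F [ 0.2403  0.4513 -0.309 ] w 0.011301466063262246 T [-0.0131  0.0501  0.015 ]
```

{"name": "arm_command", "arguments": {"rows": [{"dx":0,"dy":0,"dz":0.001,"ax":0,"ay":0,"az":0,"jaw":0.0},{"dx":-0.004,"dy":-0.0004,"dz":0.0005,"ax":0,"ay":0,"az":0,"jaw":0.0},{"dx":-0.003,"dy":-0.0003,"dz":0.0005,"ax":0,"ay":0,"az":0,"jaw":0.0},{"dx":0,"dy":0,"dz":0,"ax":0,"ay":0,"az":0,"jaw":0.0}]}}

```text
time: 5.95
ee_pos: [0.4954, -0.0275, 0.1489]
orientation: [[0.996, 0.001, -0.093], [0.093, -0.0, 0.996], [0.0, -1.0, -0.001]]
wrist_force: [0.8, -0.0, -1.8]
grip_width: 0.0113
```

```bash
python3 st.py; python3 -c "
from rig import arm
F=[]
for i in range(3): arm.read_camera('side'); F.append(arm.observe()['wrist_force'][2])
print(F)"
```

```text
t 5.95 [ 0.4954 -0.0275  0.1489] yaw 0.093 ty [ 0.0005 -0.0005 -1.    ] F [ 0.7545 -0.0429 -1.771 ] w 0.011340868104764644 T [ 0.0538 -0.0315 -0.0584]
[np.float64(-0.9618146066639918), np.float64(-1.9339090391036127), np.float64(-1.444866038929584)]
```

{"name": "arm_command", "arguments": {"rows": [{"dx":-0.004,"dy":-0.0004,"dz":0.0004,"ax":0,"ay":0,"az":0,"jaw":0.0},{"dx":-0.004,"dy":-0.0004,"dz":0.0004,"ax":0,"ay":0,"az":0,"jaw":0.0},{"dx":0,"dy":0,"dz":0,"ax":0,"ay":0,"az":0,"jaw":0.0}]}}

```text
time: 6.35
ee_pos: [0.4875, -0.0281, 0.1496]
orientation: [[0.996, 0.001, -0.093], [0.093, -0.0, 0.996], [0.001, -1.0, -0.0]]
wrist_force: [0.2, -0.3, -1.5]
grip_width: 0.0112
```

```bash
python3 st.py; python3 -c "
from rig import arm
F=[]
for i in range(3): arm.read_camera('side'); F.append(arm.observe()['wrist_force'][2])
print(F)"
```

```text
t 6.35 [ 0.4875 -0.0281  0.1496] yaw 0.0931 ty [ 0.0007 -0.0001 -1.    ] F [ 0.1713 -0.3283 -1.4734] w 0.011238161497964918 T [-0.0231 -0.0408  0.0341]
[np.float64(-2.166152746928579), np.float64(-1.4072559002201785), np.float64(-0.5733163315002285)]
```

Free of force. On past the tip, then look before lifting.

{"name": "arm_command", "arguments": {"rows": [{"dx":-0.005,"dy":-0.0005,"dz":0.0003,"ax":0,"ay":0,"az":0,"jaw":0.0},{"dx":-0.005,"dy":-0.0005,"dz":0,"ax":0,"ay":0,"az":0,"jaw":0.0},{"dx":-0.007,"dy":-0.0007,"dz":0,"ax":0,"ay":0,"az":0,"jaw":0.0},{"dx":-0.007,"dy":-0.0007,"dz":0,"ax":0,"ay":0,"az":0,"jaw":0.0},{"dx":0,"dy":0,"dz":0,"ax":0,"ay":0,"az":0,"jaw":0.0}]}}

```text
time: 6.92
ee_pos: [0.4616, -0.0306, 0.1497]
orientation: [[0.996, 0.001, -0.093], [0.093, 0.0, 0.996], [0.001, -1.0, 0.0]]
wrist_force: [0.8, -1.4, -1.5]
grip_width: 0.0109
```

```bash
python3 st.py; python3 -c "
from h import *
im=arm.read_camera('side')[:,:,::-1]; cv2.imwrite('pics/s3.png',cv2.resize(im[180:300,290:450],None,fx=5,fy=5,interpolation=2))"
```

```text
t 6.92 [ 0.4616 -0.0306  0.1497] yaw 0.0933 ty [ 0.0006  0.0002 -1.    ] F [ 0.796  -1.3858 -1.4757] w 0.010907335736682396 T [-0.0066 -0.0251 -0.0188]
```

View pics/s3.png

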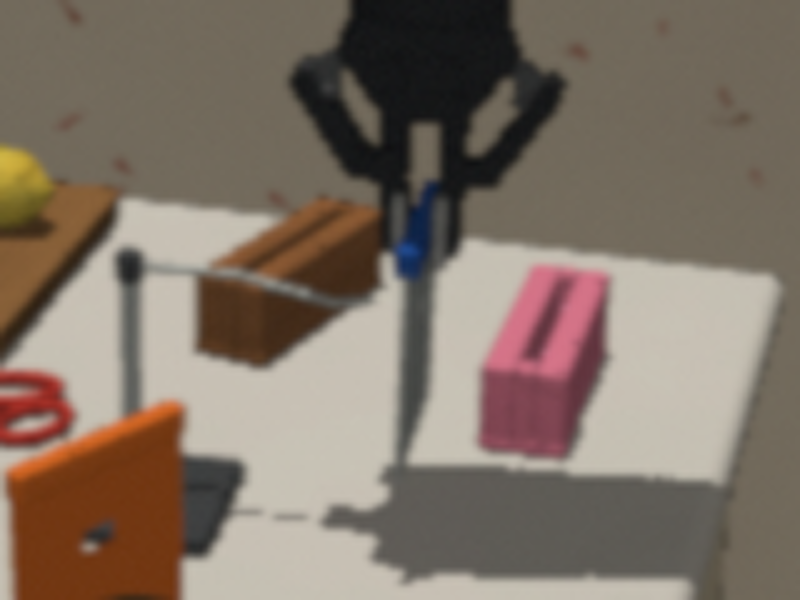

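The scraper is clear of the peg: tip at crop (375,297), blade at (410,380). I'll rise, move toward the dock and turn.

{"name": "arm_command", "arguments": {"rows": [{"dx":0,"dy":0,"dz":0.02,"ax":0,"ay":0,"az":0,"jaw":0.0},{"dx":-0.005,"dy":-0.005,"dz":0.03,"ax":0,"ay":0,"az":0,"jaw":0.0},{"dx":0,"dy":-0.02,"dz":0.03,"ax":0,"ay":0,"az":-0.04,"jaw":0.0},{"dx":0,"dy":-0.03,"dz":0,"ax":0,"ay":0,"az":-0.05,"jaw":0.0},{"dx":0.005,"dy":-0.03,"dz":0,"ax":0,"ay":0,"az":-0.05,"jaw":0.0},{"dx":0.02,"dy":-0.03,"dz":0,"ax":0,"ay":0,"az":-0.05,"jaw":0.0},{"dx":0.025,"dy":-0.02,"dz":0,"ax":0,"ay":0,"az":-0.05,"jaw":0.0},{"dx":0.025,"dy":0,"dz":0,"ax":0,"ay":0,"az":-0.05,"jaw":0.0},{"dx":0.015,"dy":0,"dz":0,"ax":0,"ay":0,"az":-0.03,"jaw":0.0},{"dx":0,"dy":0,"dz":0,"ax":0,"ay":0,"az":0,"jaw":0.0}]}}

```text
time: 7.8
ee_pos: [0.5492, -0.1742, 0.236]
orientation: [[0.971, 0.006, 0.24], [-0.24, -0.004, 0.971], [0.006, -1.0, -0.003]]
wrist_force: [-1.9, 0.4, -1.3]
grip_width: 0.0112
```

```bash
python3 st.py
```

```text
t 7.8 [ 0.5492 -0.1742  0.236 ] yaw -0.2427 ty [ 0.0057 -0.004  -1.    ] F [-1.9177  0.425  -1.3421] w 0.011165358624376037 T [-0.0192  0.111   0.0532]
```

{"name": "arm_command", "arguments": {"rows": [{"dx":0,"dy":0,"dz":0,"ax":0.004,"ay":0.0057,"az":0,"jaw":0.0},{"dx":0,"dy":0,"dz":0,"ax":0,"ay":0,"az":0,"jaw":0.0}]}}

```text
time: 7.97
ee_pos: [0.5493, -0.174, 0.2354]
orientation: [[0.971, -0.001, 0.239], [-0.239, 0.001, 0.971], [-0.002, -1.0, 0.001]]
wrist_force: [-0.0, 1.0, -1.5]
grip_width: 0.0113
```

```bash
python3 st.py; python3 -c "
from h import *
import pickle
s=arm.observe(); im=arm.read_camera('wrist')[:,:,::-1]; pickle.dump(s,open('w4.pkl','wb')); cv2.imwrite('pics/w4.png',im)"
```

```text
t 7.97 [ 0.5493 -0.174   0.2354] yaw -0.2417 ty [-0.0015  0.0011 -1.    ] F [-0.0324  0.9684 -1.4516] w 0.011332561769555476 T [ 0.0414 -0.0449 -0.007 ]
```

View pics/w4.png

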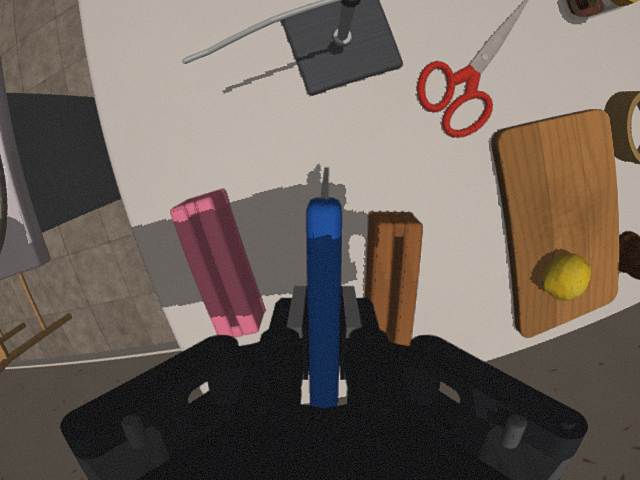

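The dock's slot is visible from about (399,237) to (393,325) and the grip is at x≈323. I'll extract the slot's edges numerically.

```bash
python3 - <<'E'
from h import *
import pickle
np.set_printoptions(precision=4,suppress=True,linewidth=150)
s=pickle.load(open('w4.pkl','rb')); im=cv2.imread('pics/w4.png'); g=cv2.GaussianBlur(im,(3,3),0)[...,2].astype(int)
for y in (228,234,238,242): print(y,g[y,366:426:2])
print('col',g[214:250:2,399])
pts=[]
for y in range(245,336,6):
    r=g[y,385:416]; th=(r.min()+np.percentile(r,75))/2; x=np.where(r<th)[0]+385; 
    k=x[(np.abs(x-np.median(x))<8)]
    P=onz(ray('wrist',k.mean(),y,s),.052); pts.append(P); print(y,k.min(),k.max(),P)
pts=np.array(pts); f=np.polyfit(pts[:,1],pts[:,0],1); print('x=f(y)',f,'at -.2715',np.polyval(f,-.2715),'yaw',-np.arctan(f[0]))
print('slot near end',onz(ray('wrist',399,237,s),.052))
print('dock corners near',onz(ray('wrist',369,223,s),.052),onz(ray('wrist',419,228,s),.052))
# blade bottom near corner
R=s['orientation'];t=s['ee_pos']
q=onz(ray('wrist',325,168,s),t[2]+.0184-.112); print('blade corner in tool',R.T@(q-t),'blade px cols',g[166:200:4,315:336])
for v in (205,):
  q=onz(ray('wrist',323.5,v,s),t[2]+.0184+.008); print('grip near end in tool',R.T@(q-t))
E
```

```text
228 [101  66  51  53  57  70  85 132 136 135 134 138 140 124 108 121 124 127 128 114 119 130 136 134 133 136 142 133 138 189]
234 [101  62  51  53  59  70 107 134 136 135 135 140 138 112 103 122 124 122 116 106 119 131 135 135 136 139 141 131 140 189]
238 [ 94  55  52  52  59  69  84 132 137 135 136 141 139 113  70  51  53  52  55  97 115 133 136 135 135 138 142 129 165 190]
242 [ 99  59  51  56  62  69  99 134 136 137 138 142 138 105  68  50  53  53  59  99 122 135 135 136 136 139 140 126 171 189]
col [ 64  58  63  62  76 116 130 125 121 125 123  98  53  54  54  55  55  54]
245 393 403 [ 0.6077 -0.2215  0.052 ]
251 393 403 [ 0.6067 -0.2274  0.052 ]
257 392 402 [ 0.6047 -0.233   0.052 ]
263 392 402 [ 0.6036 -0.239   0.052 ]
269 391 401 [ 0.6016 -0.2448  0.052 ]
275 391 400 [ 0.6    -0.2508  0.052 ]
281 390 400 [ 0.5985 -0.2568  0.052 ]
287 390 399 [ 0.5969 -0.263   0.052 ]
293 390 399 [ 0.5958 -0.2694  0.052 ]
299 389 398 [ 0.5937 -0.2756  0.052 ]
305 389 398 [ 0.5926 -0.2822  0.052 ]
311 388 397 [ 0.5905 -0.2886  0.052 ]
317 388 397 [ 0.5893 -0.2954  0.052 ]
323 387 396 [ 0.5872 -0.
[... 469 characters left out ...]
7  70  79 111 156 185 191 190 190 189 189]
 [104 104 104 103 109 140 180 176 126  85  72  71  79 110 154 184 191 189 189 191 191]
 [105 104 104 105 113 135 159 148 103  72  67  68  83 125 168 188 191 191 191 190 190]
 [105 105 104 102 106 126 136 108  75  67  69  70  81 110 141 146 144 162 183 190 191]
 [105 105 104 104 104 102  93  78  71  72  72  72  76  86  97 103 104 103 103 103 102]
 [104 106 106 106 105  97  82  73  71  72  72  72  75  86  98 104 104 105 105 104 104]
 [105 105 105 105 101  92  78  71  70  71  72  71  74  85  99 105 106 105 104 105 106]
 [ 45  38  37  38  43  47  46  43  42  48  60  65  62  53  43  38  37  39  47  61  76]]
grip near end in tool [-0.0009 -0.0264  0.0486]
```

{"name": "arm_command", "arguments": {"rows": [{"dx":0.009,"dy":-0.019,"dz":0,"ax":0,"ay":0,"az":-0.005,"jaw":0.0},{"dx":0.009,"dy":-0.019,"dz":0,"ax":0,"ay":0,"az":-0.005,"jaw":0.0},{"dx":0.009,"dy":-0.019,"dz":-0.01,"ax":0,"ay":0,"az":0,"jaw":0.0},{"dx":0.009,"dy":-0.019,"dz":-0.02,"ax":0,"ay":0,"az":0,"jaw":0.0},{"dx":0.004,"dy":-0.01,"dz":-0.02,"ax":0,"ay":0,"az":0,"jaw":0.0},{"dx":0,"dy":0,"dz":-0.015,"ax":0,"ay":0,"az":0,"jaw":0.0},{"dx":0,"dy":0,"dz":0,"ax":0,"ay":0,"az":0,"jaw":0.0}]}}

```text
time: 8.6
ee_pos: [0.5871, -0.262, 0.1713]
orientation: [[0.97, 0.002, 0.243], [-0.243, -0.002, 0.97], [0.002, -1.0, -0.001]]
wrist_force: [-0.7, 0.2, -2.5]
grip_width: 0.0117
```

```bash
python3 st.py
```

```text
t 8.6 [ 0.5871 -0.262   0.1713] yaw -0.245 ty [ 0.0018 -0.0018 -1.    ] F [-0.7343  0.2483 -2.4883] w 0.01168841179258485 T [ 0.0532  0.0705 -0.0254]
```

{"name": "arm_command", "arguments": {"rows": [{"dx":0.004,"dy":-0.005,"dz":-0.005,"ax":0.0018,"ay":0.0018,"az":-0.006,"jaw":0.0},{"dx":0.0035,"dy":-0.004,"dz":-0.006,"ax":0,"ay":0,"az":0,"jaw":0.0},{"dx":0,"dy":0,"dz":-0.004,"ax":0,"ay":0,"az":0,"jaw":0.0},{"dx":0,"dy":0,"dz":0,"ax":0,"ay":0,"az":0,"jaw":0.0}]}}

```text
time: 8.93
ee_pos: [0.5949, -0.2712, 0.1577]
orientation: [[0.969, 0.001, 0.248], [-0.248, -0.0, 0.969], [0.001, -1.0, -0.0]]
wrist_force: [-0.4, 0.2, -1.4]
grip_width: 0.0115
```

```bash
python3 st.py; python3 -c "
from h import *
import pickle
s=arm.observe(); im=arm.read_camera('wrist')[:,:,::-1]; pickle.dump(s,open('w5.pkl','wb')); cv2.imwrite('pics/w5.png',cv2.resize(im[110:350,240:400],None,fx=2.5,fy=2.5,interpolation=2))"
```

```text
t 8.93 [ 0.5949 -0.2712  0.1577] yaw -0.2501 ty [ 0.0011 -0.0005 -1.    ] F [-0.3644  0.1624 -1.4026] w 0.011484328890158749 T [ 0.0587 -0.0321  0.0358]
```

View pics/w5.png

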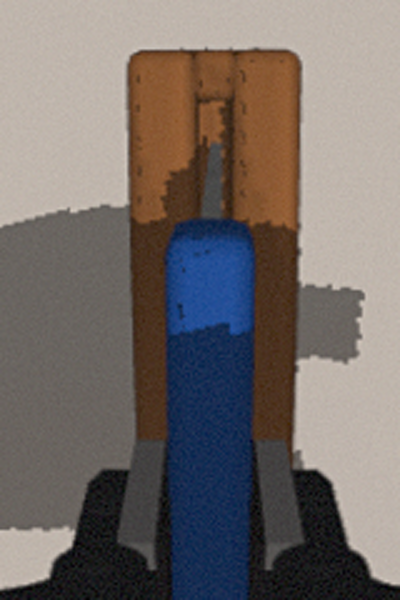

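The blade's lower corner, at crop (215,145), lies centred over the slot, whose edges are at about 197 and 233. I'll lower it gently.

{"name": "arm_command", "arguments": {"rows": [{"dx":0,"dy":0,"dz":-0.004,"ax":0,"ay":0.001,"az":0,"jaw":0.0},{"dx":0,"dy":0,"dz":-0.004,"ax":0,"ay":0,"az":0,"jaw":0.0},{"dx":0,"dy":0,"dz":-0.004,"ax":0,"ay":0,"az":0,"jaw":0.0},{"dx":0,"dy":0,"dz":-0.003,"ax":0,"ay":0,"az":0,"jaw":0.0},{"dx":0,"dy":0,"dz":0,"ax":0,"ay":0,"az":0,"jaw":0.0}]}}

```text
time: 9.4
ee_pos: [0.5958, -0.2704, 0.1437]
orientation: [[0.969, 0.003, 0.246], [-0.246, -0.002, 0.969], [0.003, -1.0, -0.001]]
wrist_force: [0.0, -0.6, -2.3]
grip_width: 0.0114
```

```bash
python3 st.py
```

```text
t 9.4 [ 0.5958 -0.2704  0.1437] yaw -0.2487 ty [ 0.0029 -0.0015 -1.    ] F [ 0.0176 -0.6113 -2.2545] w 0.011429018235668874 T [ 0.0042 -0.0004 -0.031 ]
```

{"name": "arm_command", "arguments": {"rows": [{"dx":-0.001,"dy":-0.001,"dz":-0.003,"ax":0.0015,"ay":0.003,"az":-0.002,"jaw":0.0},{"dx":-0.0002,"dy":-0.0002,"dz":-0.004,"ax":0,"ay":0.0005,"az":0,"jaw":0.0},{"dx":-0.0002,"dy":-0.0002,"dz":-0.004,"ax":0,"ay":0.0005,"az":0,"jaw":0.0},{"dx":0,"dy":0,"dz":0,"ax":0,"ay":0,"az":0,"jaw":0.0}]}}

```text
time: 9.73
ee_pos: [0.5942, -0.2719, 0.1315]
orientation: [[0.969, -0.002, 0.248], [-0.248, 0.0, 0.969], [-0.002, -1.0, -0.0]]
wrist_force: [-1.2, -0.5, -2.0]
grip_width: 0.0112
```

```bash
python3 st.py
```

```text
t 9.73 [ 0.5942 -0.2719  0.1315] yaw -0.2508 ty [-0.0015  0.0001 -1.    ] F [-1.2359 -0.5454 -1.9796] w 0.011186526892641118 T [-0.0365 -0.0033 -0.0163]
```

{"name": "arm_command", "arguments": {"rows": [{"dx":0.0007,"dy":0,"dz":-0.004,"ax":0,"ay":-0.001,"az":0,"jaw":0.0},{"dx":0,"dy":0,"dz":-0.004,"ax":0,"ay":0,"az":0,"jaw":0.0},{"dx":-0.0001,"dy":0,"dz":-0.004,"ax":0,"ay":0,"az":0,"jaw":0.0},{"dx":-0.0001,"dy":0,"dz":-0.004,"ax":0,"ay":0.001,"az":0,"jaw":0.0},{"dx":0,"dy":0,"dz":0,"ax":0,"ay":0,"az":0,"jaw":0.0}]}}

```text
time: 10.15
ee_pos: [0.5947, -0.2719, 0.1135]
orientation: [[0.969, -0.002, 0.248], [-0.248, 0.0, 0.969], [-0.002, -1.0, -0.0]]
wrist_force: [0.1, 0.5, -2.0]
grip_width: 0.0117
```

```bash
python3 st.py
```

```text
t 10.15 [ 0.5947 -0.2719  0.1135] yaw -0.2508 ty [-0.0018  0.0003 -1.    ] F [ 0.1146  0.4988 -1.962 ] w 0.011663053498988246 T [ 0.0253 -0.0105 -0.0009]
```

{"name": "arm_command", "arguments": {"rows": [{"dx":0,"dy":0,"dz":-0.003,"ax":0,"ay":-0.001,"az":0,"jaw":0.0},{"dx":0,"dy":0,"dz":-0.003,"ax":0,"ay":0,"az":0,"jaw":0.0},{"dx":0,"dy":0,"dz":-0.0012,"ax":0,"ay":0,"az":0,"jaw":0.0},{"dx":0,"dy":0,"dz":0,"ax":0,"ay":0,"az":0,"jaw":0.0}]}}

```text
time: 10.48
ee_pos: [0.5947, -0.2718, 0.1054]
orientation: [[0.969, -0.001, 0.248], [-0.248, 0.0, 0.969], [-0.001, -1.0, 0.0]]
wrist_force: [-0.4, -0.5, -1.8]
grip_width: 0.0114
```

{"name": "arm_command", "arguments": {"rows": [{"dx":0,"dy":0,"dz":-0.001,"ax":0,"ay":0,"az":0,"jaw":0.0}]}}

```text
time: 10.57
ee_pos: [0.5948, -0.2719, 0.1045]
orientation: [[0.969, -0.001, 0.248], [-0.248, 0.0, 0.969], [-0.001, -1.0, 0.0]]
wrist_force: [-0.6, -0.0, -1.9]
grip_width: 0.0113
```

{"name": "arm_command", "arguments": {"rows": [{"dx":0,"dy":0,"dz":-0.0008,"ax":0,"ay":0,"az":0,"jaw":0.0}]}}

```text
time: 10.65
ee_pos: [0.595, -0.272, 0.1039]
orientation: [[0.969, -0.0, 0.248], [-0.248, 0.0, 0.969], [-0.0, -1.0, 0.0]]
wrist_force: [-0.8, 0.4, 8.8]
grip_width: 0.0114
```

Contact at the predicted height (TCP 0.104). I'll relax and release.

{"name": "arm_command", "arguments": {"rows": [{"dx":0,"dy":0,"dz":0.0004,"ax":0,"ay":0,"az":0,"jaw":0.0},{"dx":0,"dy":0,"dz":0,"ax":0,"ay":0,"az":0,"jaw":0.015},{"dx":0,"dy":0,"dz":0,"ax":0,"ay":0,"az":0,"jaw":0.025},{"dx":0,"dy":0,"dz":0,"ax":0,"ay":0,"az":0,"jaw":0.04},{"dx":0,"dy":0,"dz":0,"ax":0,"ay":0,"az":0,"jaw":0.045},{"dx":0,"dy":0,"dz":0,"ax":0,"ay":0,"az":0,"jaw":0.045}]}}

```text
time: 11.15
ee_pos: [0.5956, -0.2722, 0.1052]
orientation: [[0.969, 0.001, 0.248], [-0.248, -0.001, 0.969], [0.002, -1.0, -0.0]]
wrist_force: [-0.2, 0.3, 0.7]
grip_width: 0.0452
```

```bash
python3 st.py
```

```text
t 11.15 [ 0.5956 -0.2722  0.1052] yaw -0.2509 ty [ 0.0014 -0.0006 -1.    ] F [-0.2443  0.2508  0.7486] w 0.04519640383735112 T [-0.0048 -0.0069  0.0174]
```

{"name": "arm_command", "arguments": {"rows": [{"dx":0,"dy":0,"dz":0.01,"ax":0,"ay":0,"az":0,"jaw":0.045},{"dx":0,"dy":0,"dz":0.015,"ax":0,"ay":0,"az":0,"jaw":0.045},{"dx":0,"dy":0,"dz":0.025,"ax":0,"ay":0,"az":0,"jaw":0.045},{"dx":0,"dy":0,"dz":0.03,"ax":0,"ay":0,"az":0,"jaw":0.045},{"dx":0,"dy":0,"dz":0.03,"ax":0,"ay":0,"az":0,"jaw":0.045},{"dx":0,"dy":0,"dz":0.03,"ax":0,"ay":0,"az":0,"jaw":0.045},{"dx":0,"dy":0,"dz":0,"ax":0,"ay":0,"az":0,"jaw":0.045}]}}

```text
time: 11.73
ee_pos: [0.5936, -0.2708, 0.2537]
orientation: [[0.969, -0.001, 0.247], [-0.247, 0.001, 0.969], [-0.002, -1.0, 0.001]]
wrist_force: [0.6, 0.4, 0.9]
grip_width: 0.045
```

```bash
python3 st.py; python3 -c "
from h import *
a=arm.read_camera('side')[:,:,::-1]; b=arm.read_camera('scene')[:,:,::-1]
cv2.imwrite('pics/end.png',np.vstack([cv2.resize(x,None,fx=4,fy=4,interpolation=2) for x in (a[175:250,285:435],b[175:250,270:420])]))"
```

```text
t 11.73 [ 0.5936 -0.2708  0.2537] yaw -0.2499 ty [-0.0015  0.0015 -1.    ] F [0.5649 0.4237 0.9277] w 0.04500544631073578 T [ 0.0299 -0.0419 -0.0856]
```

View pics/end.png

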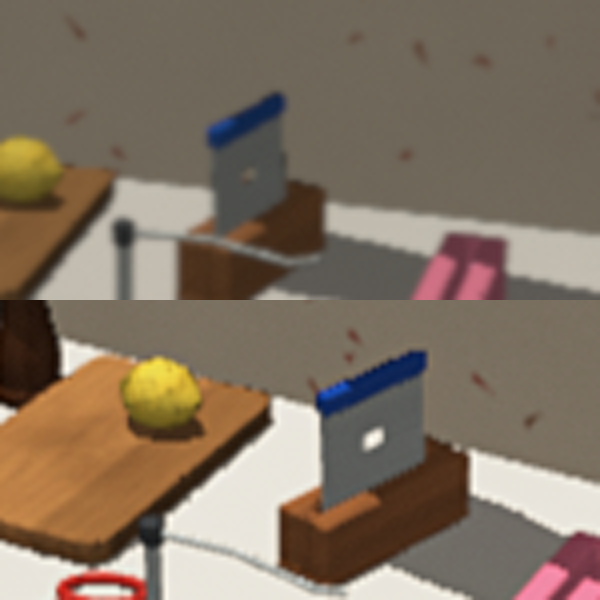

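Both views show the scraper upright in the brown dock, with the gripper clear of it. I'll check the grip's height, then hand in.

```bash
python3 -c "
from h import *
print(tri(ray('scene',363,195.5),ray('side',346.75,205)),proj('scene',[.595,-.272,.122]),proj('side',[.595,-.272,.122]))
print(arm.job_done())"
```

```text
(array([ 0.60234246, -0.27491045,  0.12050282]), [np.float64(0.0007875681721528616), np.float64(0.0007875681721528949)]) (np.float64(365.06204181424164), np.float64(196.30344540193545)) (np.float64(348.7275147593837), np.float64(204.8682158603061))
the job is handed in; nothing more can be done
None
```

The dough scraper is off the peg and standing blade down in the brown dock. The gripper has let go and is clear above it, and the job was handed in at about 12 s.

- **Peg:** I held the scraper by its blue grip and kept the wire near the middle of the hanging slot. The front part of the peg bends down about 0.25 rad, and I followed that slope and then the upturned tip. Vertical wrist readings stayed between about 0 and -2.3 N, roughly the scraper's weight plus noise, so I saw no sign of the 7 N limit being approached. I only had readings at intervals, though, not a continuous record.
- **Dock:** The blade went in without touching the sides. It met the bottom at tool height 0.104 m, where it was predicted, with a brief push of about 10 N.
- **Last checks:** Both cameras show the scraper upright in the slot. Grip height triangulated to 0.1205 m against the expected 0.122 m. Its position read 7 mm off in x and 3 mm off in y from where I released it. I put that down to reading pixels off a small crop, since the slot leaves the blade only about 3 mm of play each way.
- **Not checked:** I did not re-measure the spice jar or the food tin at the end, but the arm never went near them.

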